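# Unlock the snack tub with the right toy key

## Task

The snack tub on the high chair tray is latched by a round drum with a keyway slot in its top; of the three wooden keys only one both goes into the slot and turns the drum. Stand that key fully down in the slot, then turn it about a quarter turn clockwise (seen from above) so that the drum's steel tongue swings well away from its catch, and let go with the key left standing in the slot. The two other keys must end up on the tray.

Things in the scene. Friction and masses are not known exactly. Their poses are not given: they have to be found in the camera images.
- tongue (a point): Tip of the steel tongue of a grey drum (96 mm wide, 26 mm high) turning on the lid of a fixed round white tub (148 wide, 45 high). x outward along the tongue, z up. The drum's upright axis is 80 mm away towards -x; keyway: slot centred on it along x, 76 mm long (68 at its sides), 34 wide, 26 deep; its floor is level with this point, the tray 45 below. Turns clockwise only, to 115 deg, stays; 0.06 N m.
- key_mid_grip (a point): Beech toy key standing on the tray, 78 mm tall: above, from 26 to 78 mm up, a grip tab 18 mm thick (along x), 34 mm wide (along y); below, 0 to 26 mm up, the bit: a bar 56 mm long along x, 22 mm wide along y. Site: middle of the tab, on the key's upright axis, 54 mm above its underside; z up.
- key_long_grip (a point): Beech toy key standing on the tray, 78 mm tall: above, from 26 to 78 mm up, a grip tab 18 mm thick (along x), 34 mm wide (along y); below, 0 to 26 mm up, the bit: a bar 86 mm long along x, 22 mm wide along y. Site: middle of the tab, on the key's upright axis, 54 mm above its underside; z up.
- key_stub_grip (a point): Beech toy key standing on the tray, 78 mm tall: above, from 26 to 78 mm up, a grip tab 18 mm thick (along x), 34 mm wide (along y); below, 0 to 26 mm up, the bit: a round stub 28 mm in diameter. Site: middle of the tab, on the key's upright axis, 54 mm above its underside; z up.
Things that resemble listed ones, but are neither listed nor needed, are in the scene too. What is shaped like the part that bears key_mid_grip but yellow is not meant.

How it is judged:
By the outcome, as a careful person would: the job done as asked, in the order asked, and still so for the second after the job is handed in, with the robot touching nothing.
It also fails if it takes over 48 s, if anything falls off the work surface, if the arm or the gripper's body presses on something with over 40 N, if the wrist force passes 120 N, or if a joint passes its speed limit or range.

## Robot

A 6-joint arm with a two-finger parallel gripper is mounted at the origin on the work surface. World frame = base frame: x ahead of the robot, y to its left, z up, the work surface at z = 0. Lengths are in mm, angles in rad, forces in N, time in s.
With the tool pointing down it reaches from about 350 to 1000 mm from the base axis. Payload 7.1 kg.
Tool frame: the origin (TCP) lies at the very end of the fingers, on their centre line; the grasp point (between the pads) lies 19 mm behind it; z points along the fingers, y is the line along which they close (so a half turn about z gives the same grasp; the last joint's range is limited). The gripper opens to 85 mm and grips with 20 to 120 N. Pads are 22 mm wide; open, the fingers measure 114 mm over their backs; the gripper's body (76 mm by 85 mm) begins 54 mm behind the grasp point. The pads swing forward as they close: fully open they stand 13 mm farther back than shut.
Start: joints at [-1.215, 0.423, 1.63, -0, 1.089, -0.019], TCP at [228.82, -581.589, 231.319] pointing down, gripper open.
Joint ranges: [-3, 3], [-0.9, 2.11], [0.09, 2.58], [-1.31, 4.45], [0.11, 2.69], [-2.54, 2.54]. Speed limits (rad/s): [2.39, 2.39, 3.01, 3.14, 3.14, 3.14].

## Interface

Orientations are given as a unit quaternion [w, x, y, z].
In Python, from rig import * gives the robot as it stands.
- The arm moves only by the tool drive_tool, never from a script. Its argument "commands" is a list of rows, each a list of 5 numbers: the shift along the tool's x, y, z in cm, then the turn about the tool's z in rad, then the opening, from -1 (shut) to 1 (fully open). A call has 1 to 5 rows; each row is the pose to reach, as a shift and turn from the pose commanded when the call began, along the tool's axes at that moment; what a row does not reach only later rows make up. A row lasts 1/12 s, in which the tool goes at most 41.7 mm and 7.16 degrees, less where a joint would pass 70% of its speed; a pose out of reach is approached as far as the arm can. A call with a gripper value outside its range is refused whole. The fingers move at their own pace and stop on an object; the grip force is fixed at half the most. Time passes only in rows, so rows that repeat a pose let the fingers close. It gives the time, the measured TCP pose, the force, the opening and the grip force at its end, in the units of the state.
- sense(): the state, without advancing time (a new reading comes with each control period).
- snapshot(name): name is "scene" or "top" or "wrist"; returns a dict with "frame" (400x640x3 uint8, red, green, blue), "K" (3x3 intrinsics, pixels), "dist_coeffs" ([k1, k2, p1, p2, k3] as OpenCV has them; the pictures are not rectified), "R" (3x3) and "t" (3): a world point X has camera coordinates R X + t. Camera axes: x right, y down, z forward; pixel columns grow to the right and rows downward; lengths in mm; the calibration is good to about 2 mm. A picture is of the moment at which its call begins. There is no depth.
- close_job(): hands the job in; it is judged then, once.
Trained networks look in the newest picture that a camera, given by its name, has taken for a name from the list of things; names that differ only in an ending like _2 or _b are one class to them, and where a whole thing is asked for, a point or a joint stands for the part that bears it (a point fixed in the world has none). Each returns a list of dicts, best first, with "score" (0 to 1); they miss things now and then, are a little off and sometimes report something else, mostly with a low value. They report only what shows in the picture. A call takes as long as a camera call. They do not tell look-alikes from the thing itself.
- regions_of(camera, thing): "region" (400x640 bool, what is visible of it) and "location" ([column, row] in pixels, amid what is visible of it).
The state is a dict: "time": time; "joint_positions": joint angles; "joint_vel": joint speeds; "joint_efforts": joint torques, N m; "ee_pos": TCP position; "tool_rot": TCP orientation; "contact_force": force on the tool from outside, world axes, zero at the start; "wrist_torque": the same for the moment, N m; "grip_width": opening from 0.0 (shut) to 1.0 (fully open); "gripper_force": force on a finger pad.
Only numpy, scipy, OpenCV 4.12 (cv2) and the standard library are available. Lean on these libraries where they do the work, as an engineer would, in place of code of your own. Each camera call takes 0.05 s, during which the arm holds its last target. There are 200 camera calls.

## Working session

There is one attempt and no reset: what is moved stays moved. The work goes in short steps, Python scripts to look and compute and a tool call to move; the robot and the scene stay as the last step left them, time stands still between calls to the robot, and variables do not carry over. Pictures are saved under pics/ and viewed, at most 10 in all, crops included, and the job is handed in when it is done.

Besides the shell and the picture viewer there is one more tool, called after "Call:" by a JSON object that holds its "fn" and its "kwargs", one argument or row to a line. drive_tool: Moves the arm, as the interface text tells. Its arguments: {"type":"object","properties":{"commands":{"type":"array","items":{"type":"array","items":{"type":"number"}}}},"required":["commands"]}

```bash
mkdir -p pics; cat > h.py <<'E'
from rig import *
import numpy as np, cv2
def snap(n,f=None):
    s=snapshot(n)
    if f: cv2.imwrite('pics/'+f,s['frame'][:,:,::-1])
    return s
def ray(s,px):
    u=cv2.undistortPoints(np.array([[px]],float),np.array(s['K']),np.array(s['dist_coeffs']))[0,0]
    R=np.array(s['R']);t=np.array(s['t'])
    return -R.T@t, R.T@np.array([u[0],u[1],1])
def atz(s,px,z):
    c,d=ray(s,px); return c+d*(z-c[2])/d[2]
def proj(s,X):
    r,_=cv2.Rodrigues(np.array(s['R']))
    return cv2.projectPoints(np.array(X,float).reshape(-1,1,3),r,np.array(s['t'],float),np.array(s['K']),np.array(s['dist_coeffs']))[0][:,0]
E
python3 - <<'E'
from h import *
a=snap('scene','s1.png');b=snap('top','t1.png')
for n,s in (('scene',a),('top',b)):
    print(n,ray(s,(320,200)))
    for k in ('tongue','key_mid_grip','key_long_grip','key_stub_grip'):
        for r in regions_of(n,k)[:4]: print(n,k,round(r['score'],2),np.round(r['location']),r['region'].sum())
print(sense())
E
```

```text
scene (array([1264.15769173,   65.47332403,  859.74259538]), array([-0.69065079, -0.15498674, -0.70645847]))
scene tongue 0.89 [446. 230.] 1123
scene key_mid_grip 0.87 [309. 243.] 428
scene key_mid_grip 0.63 [291. 158.] 343
scene key_mid_grip 0.52 [265. 150.] 287
scene key_long_grip 0.89 [268. 187.] 325
scene key_stub_grip 0.61 [354. 203.] 350
top (array([393.50862708, -91.96892281, 964.91601667]), array([ 0.06431811,  0.02836961, -0.9977711 ]))
top tongue 0.62 [205. 165.] 1194
top key_mid_grip 0.74 [424. 274.] 331
top key_mid_grip 0.73 [473. 263.] 274
top key_mid_grip 0.56 [383. 269.] 263
top key_mid_grip 0.51 [339. 140.] 269
top key_long_grip 0.91 [398. 199.] 409
top key_stub_grip 0.7 [303. 194.] 138
{'time': 0.5, 'joint_positions': array([-1.21500554e+00,  4.23156738e-01,  1.62994681e+00,  1.02470894e-05,
        1.08859712e+00, -1.90177122e-02]), 'joint_vel': array([ 1.50064160e-03,  3.64382458e-04, -5.91907755e-04,  4.87036514e-04,
        9.98808904e-05, -1.90956686e-03]), 'joint_efforts': array([-1.57360158e-03, -5.56892645e+01, -2.81903726e+01, -8.74967623e-05,
        1.68735100e-03,  1.39951615e-05]), 'ee_pos': array([ 228.80853045, -581.56005975,  231.26518182]), 'tool_rot': array([-5.40029387e-05,  9.82491598e-01,  1.86306887e-01, -4.57596108e-06]), 'contact_force': array([0.43920707, 0.28306764, 0.17216961]), 'wrist_torque': array([-0.01414585, -0.00383722,  0.0058199 ]), 'gripper_force': 0.0, 'grip_width': 0.9988564188099067}
```

View pictures.

View pics/s1.png

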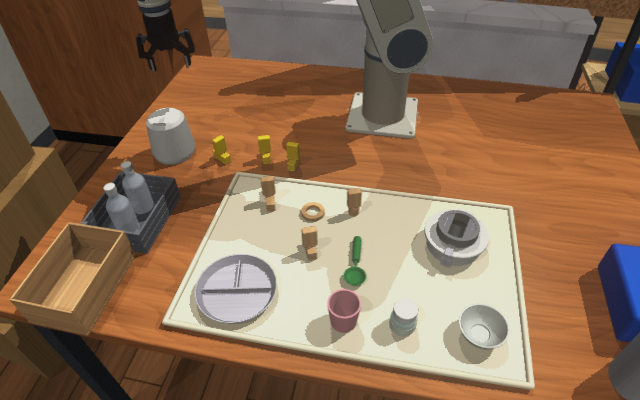

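View pics/t1.png

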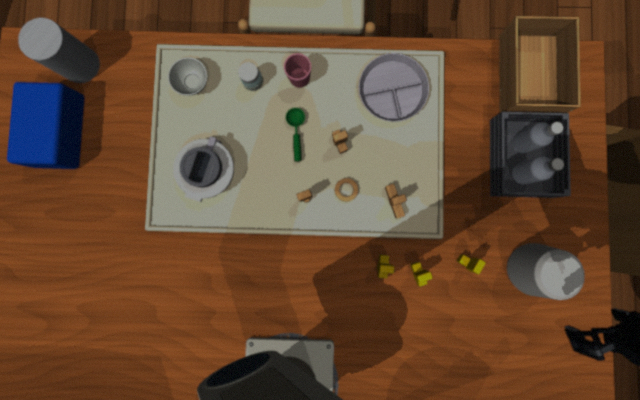

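```bash
python3 - <<'E'
from h import *
b=snap('top');a=snap('scene')
f=b['frame'][:,:,::-1]; g=a['frame'][:,:,::-1]
c1=cv2.resize(f[120:220,280:420],None,fx=4,fy=4,interpolation=2)[:290,:400]
R=lambda im,x,y,w,h,k:cv2.resize(im[y:y+h,x:x+w],(w*k,h*k),interpolation=2)
A=R(f,285,122,65,50,6);B=R(f,170,135,65,50,6);C=R(g,275,210,65,50,6);D=R(g,420,205,65,50,6)
cv2.imwrite('pics/c1.png',np.vstack([np.hstack([A,B]),np.hstack([C,D])]))
# tray rim outer corners, bottom z
for p in ((158,47),(444,52),(442,236),(146,231)): print(np.round(atz(b,p,8)))
for p in ((238,176),(515,207),(528,380),(176,322)): print('s',np.round(atz(a,p,8)))
def tri(p,q):
    c,d=ray(b,p);e,h=ray(a,q);M=np.c_[d,-h];s=np.linalg.lstsq(M,e-c,rcond=None)[0]
    return np.round((c+d*s[0]+e+h*s[1])/2),np.linalg.norm(c+d*s[0]-e-h*s[1]).round(1)
print('mid',tri((341,140),(309,243)));print('drum top',tri((200,168),(459,224)))
E
```

```text
[848. 374.   8.]
[ 853. -379.    8.]
[ 372. -376.    8.]
[365. 376.   8.]
s [ 379. -368.    8.]
s [365. 386.   8.]
s [838. 368.   8.]
s [ 845. -349.    8.]
mid (array([ 605., -113.,   38.]), np.float64(2.3))
drum top (array([520., 224.,  78.]), np.float64(3.2))
```

View pics/c1.png

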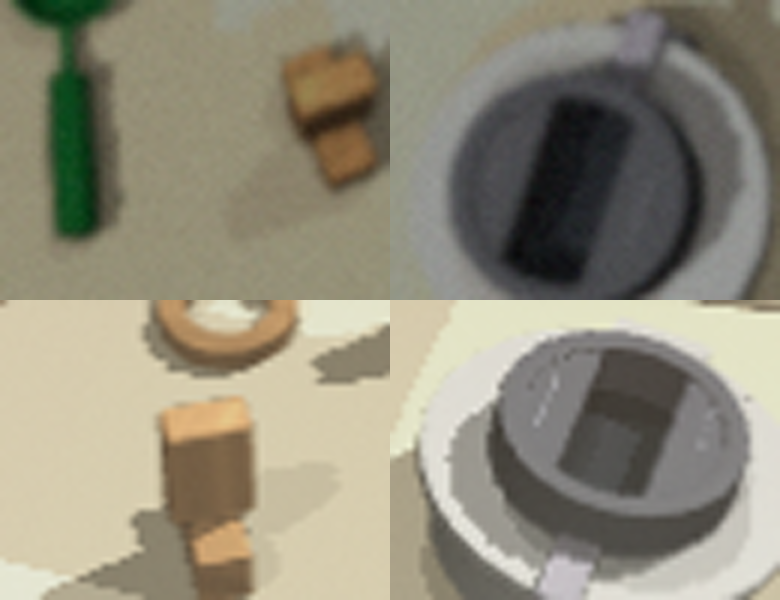

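Candidates shaped like key_mid in the top view are beech (341,140) and yellow (384,266), (421,274), (473,263). The beech one, with its short bar, fits the description. The beech keys at (398,199) and (303,196) are the long and stub keys. The drum is at (200,168), with its tongue pointing up and right at about (212,141). I'll move over the mid key.

Call:
{"fn": "drive_tool", "kwargs": {
  "commands": [
    [0,0,-4,0,1],
    [17.4,-10,-8,0,1],
    [17.4,-10,-8,0,1],
    [17.4,-10,-8,0,1],
    [17.4,-10,-8,0,1]
  ]
}}

```text
time: 1.02
ee_pos: [331.5, -452.6, 304.5]
tool_rot: [0.0, 0.983, 0.186, 0.0]
contact_force: [0.8, -0.3, -0.0]
grip_width: 0.997
gripper_force: 0.0
```

Call:
{"fn": "drive_tool", "kwargs": {
  "commands": [
    [17.4,-10,0,0,1],
    [17.4,-10,0,0,1],
    [17.4,-10,0,0,1],
    [17.4,-10,0,0,1],
    [17.4,-10,0,0,1]
  ]
}}

```text
time: 1.43
ee_pos: [457.5, -294.8, 304.2]
tool_rot: [0.0, 0.982, 0.187, 0.0]
contact_force: [0.4, -0.6, 0.0]
grip_width: 1.003
gripper_force: 0.0
```

Call:
{"fn": "drive_tool", "kwargs": {
  "commands": [
    [17.4,-10,0,-0.6,1],
    [17.4,-10,0,-0.6,1],
    [17.4,-10,0,-0.6,1],
    [17.4,-10,0,-0.6,1],
    [17.4,-10,0,-0.6,1]
  ]
}}

```text
time: 1.85
ee_pos: [583.0, -137.9, 304.1]
tool_rot: [0.0, 0.882, 0.472, 0.0]
contact_force: [-0.7, -0.3, -0.5]
grip_width: 0.998
gripper_force: 0.0
```

Call:
{"fn": "drive_tool", "kwargs": {
  "commands": [
    [0,0,0,-0.6,1],
    [0,0,0,-0.6,1],
    [0,0,0,-0.6,1],
    [0,0,0,-0.6,1],
    [0,0,0,-0.6,1]
  ]
}}

```text
time: 2.27
ee_pos: [581.6, -140.1, 303.9]
tool_rot: [-0.0, 0.703, 0.711, -0.0]
contact_force: [-0.4, -1.0, -0.1]
grip_width: 1.001
gripper_force: 0.0
```

```bash
python3 - <<'E'
from h import *
w=snap('wrist','w1.png');s=sense()
print(s['time'],s['ee_pos'],s['tool_rot'],s['joint_positions'])
print(-w['R'].T@w['t'],w['R'],proj(w,[[605,-113,86],s['ee_pos']]))
for k in ('key_mid_grip',):
    for r in regions_of('wrist',k)[:4]: print(k,round(r['score'],2),np.round(r['location']),r['region'].sum())
E
```

```text
2.3167 [ 581.54143584 -140.26094804  303.91532584] [1.29196050e-05 7.01708039e-01 7.12464615e-01 1.48618757e-05] [-2.56568447e-01  3.10029491e-01  1.62167879e+00  1.37995473e-05
  1.20984716e+00 -2.71785563e-01]
[580.8288193  -66.37642094 446.12474652] [[ 0.99993316  0.01150968 -0.00109505]
 [ 0.01133364 -0.95708834  0.2895746 ]
 [ 0.00228485 -0.28956766 -0.95715482]] [[339.65350438 144.54524474]
 [316.88152405 264.70868555]]
key_mid_grip 0.9 [ 92. 224.] 1770
key_mid_grip 0.82 [ 95. 289.] 1534
key_mid_grip 0.58 [342. 136.] 1169
```

View pics/w1.png

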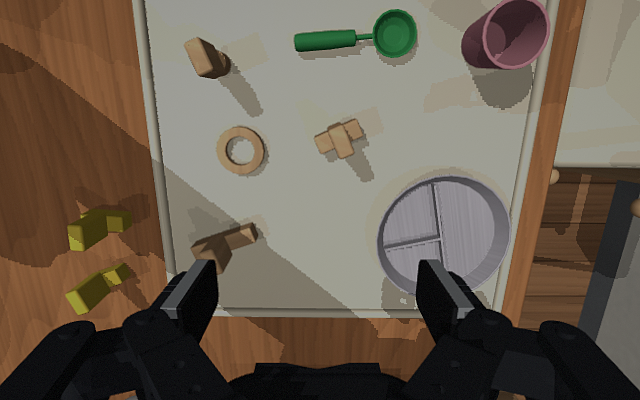

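The wrist view shows the mid key at about (340,137). The stub is at (208,58), the long key at (225,247) and the yellow ones on the left. I'll fit a silhouette model for its pose.

```bash
cat >> h.py <<'E'
from scipy.optimize import minimize
def box(x0,x1,y0,y1,z0,z1): return np.array([[x,y,z] for x in(x0,x1) for y in(y0,y1) for z in(z0,z1)],float)
MID=[box(-28,28,-11,11,0,26),box(-9,9,-17,17,26,78)]
def place(P,p):
    x,y,z,a=p;c,s=np.cos(a),np.sin(a);return P@np.array([[c,s,0],[-s,c,0],[0,0,1]])+[x,y,z]
def mask(s,parts,p,k=4):
    # supersampled soft mask
    m=np.zeros((400*k,640*k),np.uint8)
    for P in parts:
        q=(proj(s,place(P,p))+.5)*k
        cv2.fillConvexPoly(m,cv2.convexHull(q.astype(np.float32)).round().astype(np.int32),255)
    return cv2.GaussianBlur(cv2.resize(m,(640,400),interpolation=cv2.INTER_AREA).astype(np.float32)/255,(0,0),1.0)
def fit(views,parts,p0,free,step):
    free=list(free)
    def cost(v):
        p=np.array(p0,float);p[free]=v
        return sum(np.abs(mask(s,parts,p)-r).sum()/r.sum() for s,r in views)
    v0=np.array(p0,float)[free]
    sim=np.vstack([v0]+[v0+np.eye(len(free))[i]*step[i] for i in range(len(free))])
    r=minimize(cost,v0,method='Nelder-Mead',options=dict(initial_simplex=sim,maxiter=120,xatol=.05,fatol=1e-4))
    return r.x,r.fun
def region(n,k,near,d=25):
    c=[r for r in regions_of(n,k) if np.hypot(*(np.array(r['location'])-near))<d]
    return cv2.GaussianBlur(c[0]['region'].astype(np.float32),(0,0),1.0) if c else None
E
python3 - <<'E'
from h import *
w=snap('wrist');rw=region('wrist','key_mid_grip',(342,136))
a=snap('scene');ra=region('scene','key_mid_grip',(309,243))
b=snap('top');rb=region('top','key_mid_grip',(341,140))
V=[(s,r) for s,r in((w,rw),(a,ra),(b,rb)) if r is not None];print(len(V))
for a0 in (0,.4,.8): 
  print(a0,fit(V[:1],MID,[605,-113,6,a0],(0,1,3),(8,8,.2)))
  print(a0,fit(V,MID,[605,-113,6,a0],(0,1,2,3),(8,8,5,.2)))
E
```

```text
2
0 (array([ 6.06221331e+02, -1.10135426e+02,  4.23257092e-01]), np.float64(0.0702059268951416))
0 (array([ 6.05801016e+02, -1.09801734e+02,  9.53248051e+00,  4.11808069e-01]), np.float64(0.14628268778324127))
0.4 (array([ 6.06371817e+02, -1.10344691e+02,  4.05188420e-01]), np.float64(0.06917504221200943))
0.4 (array([ 6.05802476e+02, -1.09839944e+02,  9.52398514e+00,  4.00888245e-01]), np.float64(0.14040407538414001))
0.8 (array([ 6.06367449e+02, -1.10332514e+02,  4.04918134e-01]), np.float64(0.06917504221200943))
0.8 (array([ 6.05766642e+02, -1.10105694e+02,  1.00495955e+01,  4.18826694e-01]), np.float64(0.15002572536468506))
```

Call:
{"fn": "drive_tool", "kwargs": {
  "commands": [
    [3,2.5,16,-0.39,1],
    [3,2.5,16,-0.39,1],
    [3,2.5,16,-0.39,1],
    [3,2.5,16,-0.39,1],
    [3,2.5,16,-0.39,1]
  ]
}}

```text
time: 3.08
ee_pos: [602.1, -108.3, 136.1]
tool_rot: [-0.006, 0.555, 0.832, -0.002]
contact_force: [-1.6, 1.6, -0.6]
grip_width: 0.999
gripper_force: 0.0
```

```bash
python3 - <<'E'
from h import *
w=snap('wrist','w2.png');rr=regions_of('wrist','key_mid_grip');print([(r['score'],r['location']) for r in rr])
s=sense();q=s['tool_rot'];print(s['ee_pos'],s['joint_velocities'] if 'joint_velocities' in s else '', 2*np.arctan2(q[2],q[1])-np.pi/2)
p=proj(w,[[606,-110,63]])[0];print(p)
rw=region('wrist','key_mid_grip',p,60)
if rw is not None: print(fit([(w,rw)],MID,[606,-110,9,.405],(0,1,3),(4,4,.1)))
E
```

```text
[(0.59, [324.8, 213.9])]
[ 605.69906921 -110.10552882  143.05602057]  0.3930694481509245
[322.44871466 218.42948541]
(array([ 6.06380417e+02, -1.10277772e+02,  4.26672542e-01]), np.float64(0.048487044870853424))
```

Call:
{"fn": "drive_tool", "kwargs": {
  "commands": [
    [0,0.05,4,-0.02,1],
    [0,0.05,7,-0.02,1],
    [0,0.05,9.7,-0.02,1],
    [0,0.05,9.7,-0.02,1],
    [0,0.05,9.7,-0.02,1]
  ]
}}

```text
time: 3.65
ee_pos: [607.7, -110.8, 48.7]
tool_rot: [0.001, 0.547, 0.837, 0.0]
contact_force: [0.1, 1.0, 0.3]
grip_width: 0.995
gripper_force: 0.0
```

Call:
{"fn": "drive_tool", "kwargs": {
  "commands": [
    [0,0,0,0,-1],
    [0,0,0,0,-1],
    [0,0,0,0,-1],
    [0,0,0,0,-1],
    [0,0,0,0,-1]
  ]
}}

```text
time: 4.07
ee_pos: [607.4, -110.2, 48.0]
tool_rot: [0.001, 0.547, 0.837, 0.0]
contact_force: [-0.6, 0.1, 0.3]
grip_width: 0.299
gripper_force: 0.0
```

Call:
{"fn": "drive_tool", "kwargs": {
  "commands": [
    [0,0,0,0,-1],
    [0,0,0,0,-1],
    [0,0,0,0,-1],
    [0,0,0,0,-1],
    [0,0,0,0,-1]
  ]
}}

```text
time: 4.48
ee_pos: [607.4, -110.2, 47.7]
tool_rot: [0.0, 0.547, 0.837, 0.0]
contact_force: [-0.7, 0.7, 7.1]
grip_width: 0.204
gripper_force: 59.3
```

Gripped at about 17 mm. I'll lift and go over towards the drum for a look.

Call:
{"fn": "drive_tool", "kwargs": {
  "commands": [
    [0,0,-4,0,-1],
    [0,0,-8,0,-1],
    [0,0,-12,0,-1],
    [0,0,-16,0,-1],
    [0,0,-16,0,-1]
  ]
}}

```text
time: 4.9
ee_pos: [611.3, -111.0, 215.3]
tool_rot: [0.006, 0.547, 0.837, 0.002]
contact_force: [2.0, -0.5, 0.3]
grip_width: 0.206
gripper_force: 58.7
```

Call:
{"fn": "drive_tool", "kwargs": {
  "commands": [
    [18,4,0,0,-1],
    [18,4,0,0,-1],
    [18,4,0,0,-1],
    [18,4,0,0,-1],
    [18,4,0,0,-1]
  ]
}}

```text
time: 5.32
ee_pos: [569.5, 74.6, 206.5]
tool_rot: [-0.001, 0.546, 0.838, 0.0]
contact_force: [0.7, 0.1, -0.4]
grip_width: 0.206
gripper_force: 58.6
```

Call:
{"fn": "drive_tool", "kwargs": {
  "commands": [
    [5,1,0,0,-1],
    [5,1,0,0,-1],
    [5,1,0,0,-1],
    [5,1,0,0,-1],
    [5,1,0,0,-1]
  ]
}}

```text
time: 5.73
ee_pos: [560.2, 119.8, 206.7]
tool_rot: [0.0, 0.547, 0.837, -0.0]
contact_force: [-0.7, 0.6, 0.0]
grip_width: 0.201
gripper_force: 58.6
```

```bash
python3 - <<'E'
from h import *
w=snap('wrist','w3.png');s=sense();q=s['tool_rot']
print(s['time'],s['ee_pos'],2*np.arctan2(q[2],q[1])-np.pi/2,proj(w,[[520,224,80]]),-w['R'].T@w['t'])
for n in('wrist',):
  for r in regions_of(n,'tongue'): print(n,r['score'],r['location'],r['region'].sum())
E
```

```text
5.7833 [560.31249417 119.48826551 206.7204012 ] 0.4129882334462589 [[324.2021633   44.19804456]] [530.70483212 187.42205444 348.92169978]
wrist 0.72 [353.3, 44.1] 9546
```

View pics/w3.png

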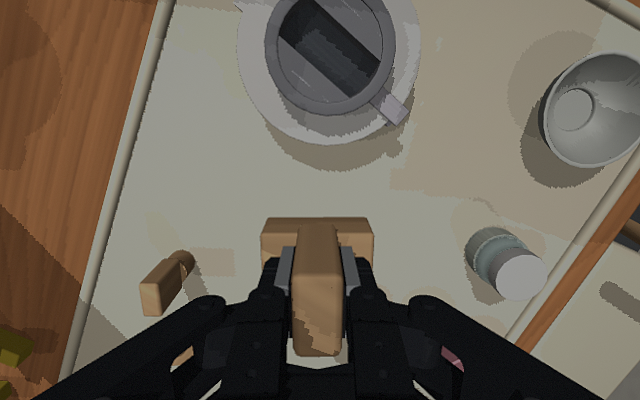

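The drum's top circle is centred near (330,48), its slot runs along the direction of the tongue, and the tongue tip is at about (400,120). The key sits straight in the gripper.

```bash
cat >> h.py <<'E'
t=np.linspace(0,2*np.pi,60,endpoint=False)
DRUM=[np.array([[48*np.cos(a),48*np.sin(a),z] for a in t for z in(0,26)]),box(40,80,-7,7,-3,0)]
E
python3 - <<'E'
from h import *
V=[]
for n in('wrist','top','scene'):
    s=snap(n);r=regions_of(n,'tongue')
    if r: V.append((s,cv2.GaussianBlur(r[0]['region'].astype(np.float32),(0,0),1.0)));print(n,r[0]['score'])
p0=[520,222,54,-.35]
for v in V: print(fit([v],DRUM,p0,(0,1,3),(6,6,.15)))
x,f=fit(V,DRUM,p0,(0,1,2,3),(6,6,4,.15));print(x,f)
w=snap('wrist');im=w['frame'][:,:,::-1].copy()
SL=box(-38,38,-17,17,26,26)
for P in DRUM+[SL]:
    cv2.polylines(im,[cv2.convexHull(proj(w,place(P,x)).astype(np.float32)).round().astype(int)],True,(0,0,255),1)
cv2.imwrite('pics/o1.png',cv2.resize(im[:200,200:450],None,fx=3,fy=3))
E
```

```text
wrist 0.94
top 0.59
scene 0.67
(array([ 5.24752313e+02,  2.23085434e+02, -2.73829619e-01]), np.float64(0.45606309175491333))
(array([533.23834953, 138.05742206,   0.95386643]), np.float64(39.44862747192383))
(array([ 5.22299858e+02,  2.23914484e+02, -2.77839341e-01]), np.float64(0.287865549325943))
[ -27834.98050102  -50968.61423649 -242818.07932061    6747.23598526] 3.0017993450164795
```

View pics/o1.png

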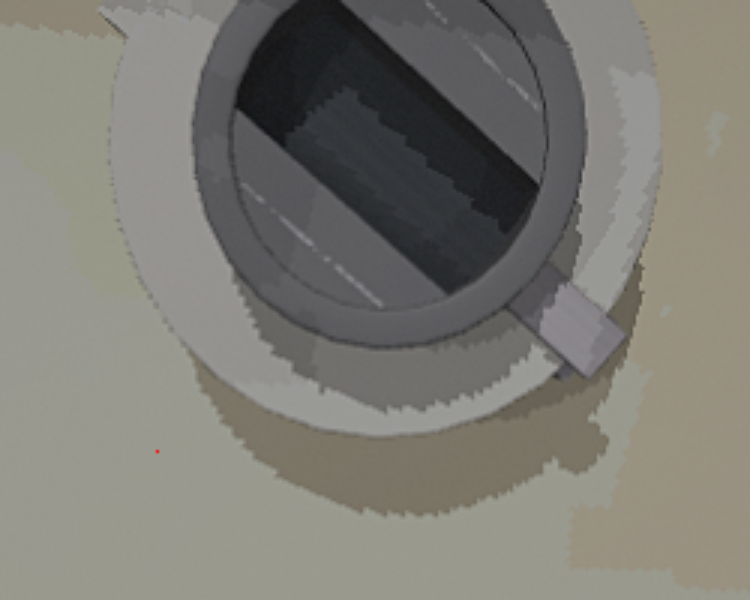

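```bash
python3 - <<'E'
from h import *
w=snap('wrist');f=lambda x,y,z=80:atz(w,(200+(x-1)/3,(y-1)/3),z)
P=[f(237,110),f(450,292),f(345,0),f(540,187)]
d1=P[1]-P[0];d2=P[3]-P[2];ang=[np.arctan2(d[1],d[0]) for d in(d1,d2)]
print(np.round(P,1),ang); a=np.mean(ang);n=np.array([-np.sin(a),np.cos(a),0])
print('slot sides n',[p@n for p in P])
C=np.array([f(x,y)[:2] for x,y in((193,140),(587,140),(390,347),(222,245),(552,247))])
from scipy.optimize import least_squares
r=least_squares(lambda v:np.hypot(*(C-v[:2]).T)-v[2],[520,223,48]);print(r.x,r.x[:2]@n[:2])
T=[f(625,334,54),f(588,376,54)];m=np.mean(T,0)[:2]-r.x[:2];print('tip',m,np.hypot(*m),np.arctan2(m[1],m[0]))
E
```

```text
[[487.7 216.1  80. ]
 [552.8 198.6  80. ]
 [502.  248.4  80. ]
 [562.4 230.   80. ]] [np.float64(-0.2629381362068891), np.float64(-0.2955522561388632)]
slot sides n [np.float64(342.12702886388655), np.float64(343.22582061662973), np.float64(377.1027457180584), np.float64(376.0730133787807)]
[524.49958216 223.89309983  47.7647829 ] 359.7882272944687
tip [ 78.01281382 -21.8953283 ] 81.02718384844763 -0.2736236100479899
```

Drum axis is (524.3, 223.6) and tongue yaw −0.277 rad; the radius, slot width and tip distance all match the spec. I'll turn the tool counter-clockwise to about ψ=2.82 so joint 6 has room for the clockwise turn.

Call:
{"fn": "drive_tool", "kwargs": {
  "commands": [
    [11,0.9,0,-0.6,-1],
    [11,0.9,0,-0.6,-1],
    [11,0.9,0,-0.6,-1],
    [11,0.9,0,-0.6,-1],
    [11,0.9,0,-0.6,-1]
  ]
}}

```text
time: 6.65
ee_pos: [523.4, 226.6, 207.0]
tool_rot: [0.0, 0.27, 0.963, 0.0]
contact_force: [0.0, -0.6, -0.8]
grip_width: 0.202
gripper_force: 58.6
```

Call:
{"fn": "drive_tool", "kwargs": {
  "commands": [
    [0,0,0,-0.6,-1],
    [0,0,0,-0.6,-1],
    [0,0,0,-0.6,-1],
    [0,0,0,-0.6,-1],
    [0,0,0,-0.6,-1]
  ]
}}

```text
time: 7.07
ee_pos: [524.1, 224.9, 206.9]
tool_rot: [0.0, -0.025, 1.0, 0.0]
contact_force: [0.2, -0.1, -0.0]
grip_width: 0.2
gripper_force: 58.6
```

Call:
{"fn": "drive_tool", "kwargs": {
  "commands": [
    [0,0,0,-0.6,-1],
    [0,0,0,-0.6,-1],
    [0,0,0,-0.6,-1],
    [0,0,0,-0.6,-1],
    [0,0,0,-0.6,-1]
  ]
}}

```text
time: 7.48
ee_pos: [524.1, 224.9, 206.9]
tool_rot: [0.0, -0.319, 0.948, 0.0]
contact_force: [0.0, -0.8, -0.0]
grip_width: 0.201
gripper_force: 58.6
```

Call:
{"fn": "drive_tool", "kwargs": {
  "commands": [
    [0,0,0,-0.6,-1],
    [0,0,0,-0.6,-1],
    [0,0,0,-0.6,-1],
    [0,0,0,-0.6,-1],
    [0,0,0,-0.6,-1]
  ]
}}

```text
time: 7.9
ee_pos: [524.1, 224.9, 206.9]
tool_rot: [0.0, -0.585, 0.811, -0.0]
contact_force: [0.2, 0.6, -0.4]
grip_width: 0.204
gripper_force: 58.6
```

```bash
python3 - <<'E'
from h import *
s=sense();q=s['tool_rot'];a=2*np.arctan2(q[2],q[1])-np.pi/2
y=np.array([np.cos(a),np.sin(a)]);x=np.array([-y[1],y[0]]);d=np.array([524.3,223.6])-s['ee_pos'][:2]
print(s['time'],s['ee_pos'],a,s['joint_positions'],'dx,dy',d@x,d@y)
E
```

```text
7.9 [524.11294629 224.92025173 206.91792893] 2.8203447500507988 [ 3.84508879e-01  3.73457371e-01  1.77240903e+00  1.48633838e-06
  9.95664802e-01 -2.43583668e+00] dx,dy 1.1936480877842284 -0.5943550744553743
```

Call:
{"fn": "drive_tool", "kwargs": {
  "commands": [
    [0.1,0,4,0,-1],
    [0.1,0,7,0,-1],
    [0.1,0,8,0,-1],
    [0.1,0,8,0,-1],
    [0.1,0,8,0,-1]
  ]
}}

```text
time: 8.32
ee_pos: [524.0, 224.0, 127.2]
tool_rot: [-0.0, -0.582, 0.813, 0.0]
contact_force: [0.4, 1.0, -0.7]
grip_width: 0.204
gripper_force: 58.7
```

Call:
{"fn": "drive_tool", "kwargs": {
  "commands": [
    [0,0,0.5,0,-1],
    [0,0,1,0,-1],
    [0,0,1.5,0,-1],
    [0,0,1.5,0,-1],
    [0,0,1.5,0,-1]
  ]
}}

```text
time: 8.73
ee_pos: [523.7, 224.0, 112.0]
tool_rot: [-0.0, -0.582, 0.813, 0.0]
contact_force: [-0.5, 0.8, -0.6]
grip_width: 0.203
gripper_force: 58.7
```

```bash
python3 - <<'E'
from h import *
w=snap('wrist');s=sense();print(s['ee_pos'],s['contact_force'])
a=snap('scene')
R=lambda im,x,y,wd,h,k:cv2.resize(im[y:y+h,x:x+wd],(wd*k,h*k),interpolation=2)
A=w['frame'][:,:,::-1];B=R(a['frame'][:,:,::-1],400,150,120,120,3)
cv2.imwrite('pics/c2.png',np.hstack([cv2.resize(A,(640,400))[:360,200:560],B]))
E
```

```text
[523.8531961  223.98778278 112.10348351] [ 0.6117207   0.89364581 -0.5347058 ]
```

View pics/c2.png

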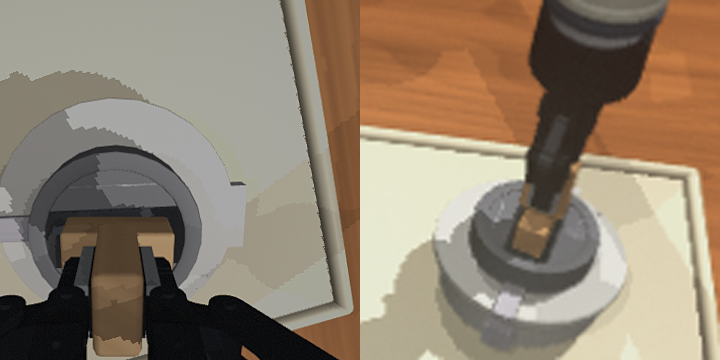

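The key has entered the slot by about 7 mm with no force. I'll keep lowering it to the floor.

Call:
{"fn": "drive_tool", "kwargs": {
  "commands": [
    [0,0,0.5,0,-1],
    [0,0,1,0,-1],
    [0,0,1.5,0,-1],
    [0,0,1.8,0,-1],
    [0,0,1.8,0,-1]
  ]
}}

```text
time: 9.25
ee_pos: [523.5, 223.8, 93.1]
tool_rot: [-0.0, -0.582, 0.813, 0.0]
contact_force: [-1.1, 0.1, -0.1]
grip_width: 0.204
gripper_force: 58.7
```

Call:
{"fn": "drive_tool", "kwargs": {
  "commands": [
    [0,0,0.1,0,-1],
    [0,0,0.1,0,-1],
    [0,0,0.1,0,-1]
  ]
}}

```text
time: 9.5
ee_pos: [523.8, 223.9, 92.9]
tool_rot: [-0.0, -0.582, 0.813, 0.0]
contact_force: [1.3, -0.0, -0.3]
grip_width: 0.207
gripper_force: 58.6
```

Call:
{"fn": "drive_tool", "kwargs": {
  "commands": [
    [0,0,0.1,0,-1],
    [0,0,0.1,0,-1],
    [0,0,0.15,0,-1],
    [0,0,0.15,0,-1]
  ]
}}

```text
time: 9.83
ee_pos: [523.9, 224.0, 92.7]
tool_rot: [0.0, -0.582, 0.813, -0.0]
contact_force: [-3.0, -1.3, 11.9]
grip_width: 0.2
gripper_force: 60.5
```

Floor contact at 12 N. I'll ease off slightly and turn clockwise.

Call:
{"fn": "drive_tool", "kwargs": {
  "commands": [
    [0,0,-0.1,0.1,-1],
    [0,0,-0.1,0.2,-1],
    [0,0,-0.1,0.3,-1],
    [0,0,-0.1,0.4,-1],
    [0,0,-0.1,0.5,-1]
  ]
}}

```text
time: 10.25
ee_pos: [524.1, 224.2, 92.8]
tool_rot: [0.001, -0.361, 0.933, 0.0]
contact_force: [0.5, 1.2, 1.0]
grip_width: 0.2
gripper_force: 59.0
```

Call:
{"fn": "drive_tool", "kwargs": {
  "commands": [
    [0,0,0,0.1,-1],
    [0,0,0,0.2,-1],
    [0,0,0,0.3,-1],
    [0,0,0,0.4,-1],
    [0,0,0,0.5,-1]
  ]
}}

```text
time: 10.67
ee_pos: [524.6, 224.3, 92.8]
tool_rot: [0.001, -0.119, 0.993, 0.0]
contact_force: [2.1, 0.2, -0.1]
grip_width: 0.203
gripper_force: 58.8
```

```bash
python3 - <<'E'
from h import *
s=sense();q=s['tool_rot'];print(s['ee_pos'],2*np.arctan2(q[2],q[1])-np.pi/2,s['contact_force'],s['wrist_torque'])
E
```

```text
[524.6061218  224.34267492  92.83952372] 1.80930034838662 [ 2.12213623  0.19965676 -0.10283245] [ 0.1375509  -0.34779787  0.06938549]
```

Call:
{"fn": "drive_tool", "kwargs": {
  "commands": [
    [0,0,0,0.1,-1],
    [0,0,0,0.2,-1],
    [0,0,0,0.3,-1],
    [0,0,0,0.4,-1],
    [0,0,0,0.5,-1]
  ]
}}

```text
time: 11.08
ee_pos: [525.1, 224.3, 92.9]
tool_rot: [0.001, 0.13, 0.991, 0.001]
contact_force: [3.0, -0.6, -0.7]
grip_width: 0.199
gripper_force: 58.7
```

Call:
{"fn": "drive_tool", "kwargs": {
  "commands": [
    [0,0,0,0.1,-1],
    [0,0,0,0.2,-1],
    [0,0,0,0.3,-1],
    [0,0,0,0.35,-1],
    [0,0,0,0.35,-1]
  ]
}}

```text
time: 11.5
ee_pos: [525.3, 224.3, 93.0]
tool_rot: [0.001, 0.3, 0.954, 0.001]
contact_force: [3.8, 0.9, 0.2]
grip_width: 0.202
gripper_force: 58.7
```

```bash
python3 - <<'E'
from h import *
s=sense();q=s['tool_rot'];print(s['ee_pos'],2*np.arctan2(q[2],q[1])-np.pi/2,s['contact_force'],s['wrist_torque'])
w=snap('wrist');a=snap('scene')
B=cv2.resize(a['frame'][150:270,400:520,::-1],None,fx=3,fy=3,interpolation=2)
cv2.imwrite('pics/c3.png',np.hstack([w['frame'][:360,140:560,::-1],B]))
E
```

```text
[525.2710459  224.32976871  92.9645098 ] 0.9624057389422429 [3.83966061 0.8860658  0.18137602] [ 0.12784272 -0.69904401  0.03605394]
```

View pics/c3.png

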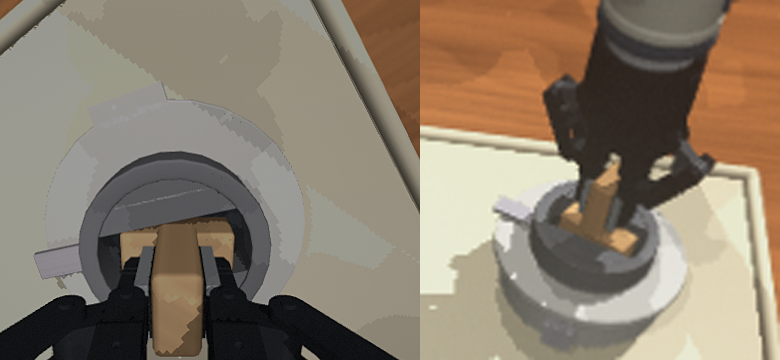

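The tongue has swung to image left in the scene view (−y), roughly 95°, and the key is fully seated. I'll relieve the load slightly, open and back away.

Call:
{"fn": "drive_tool", "kwargs": {
  "commands": [
    [0,0,0,-0.04,-1],
    [0,0,0,-0.04,-0.4],
    [0,0,0,-0.04,0],
    [0,0,0,-0.04,0.5],
    [0,0,0,-0.04,1]
  ]
}}

```text
time: 12.02
ee_pos: [523.3, 223.8, 92.2]
tool_rot: [-0.0, 0.28, 0.96, -0.0]
contact_force: [0.1, 0.3, 0.3]
grip_width: 0.719
gripper_force: 0.0
```

Call:
{"fn": "drive_tool", "kwargs": {
  "commands": [
    [0,0,0,0,1],
    [0,0,0,0,1],
    [0,0,0,0,1],
    [0,0,0,0,1],
    [0,0,0,0,1]
  ]
}}

```text
time: 12.43
ee_pos: [523.7, 223.9, 92.4]
tool_rot: [-0.0, 0.28, 0.96, -0.0]
contact_force: [-0.0, -0.2, 0.4]
grip_width: 0.998
gripper_force: 0.0
```

Call:
{"fn": "drive_tool", "kwargs": {
  "commands": [
    [0,0,-2,0,1],
    [0,0,-5,0,1],
    [0,0,-8,0,1],
    [0,0,-12,0,1],
    [0,0,-16,0,1]
  ]
}}

```text
time: 12.85
ee_pos: [523.0, 223.6, 253.4]
tool_rot: [-0.001, 0.28, 0.96, -0.001]
contact_force: [1.1, 0.2, 0.8]
grip_width: 1.001
gripper_force: 0.0
```

Call:
{"fn": "drive_tool", "kwargs": {
  "commands": [
    [-12,0,0,0,1],
    [-12,0,0,0,1],
    [-12,0,0,0,1],
    [-12,0,0,0,1],
    [-12,0,0,0,1]
  ]
}}

```text
time: 13.27
ee_pos: [626.0, 158.2, 252.0]
tool_rot: [-0.0, 0.281, 0.96, -0.0]
contact_force: [-0.2, -0.5, -0.2]
grip_width: 1.0
gripper_force: 0.0
```

```bash
python3 - <<'E'
from h import *
w=snap('wrist');a=snap('scene');b=snap('top')
B=cv2.resize(a['frame'][190:280,400:520,::-1],None,fx=3,fy=3,interpolation=2)
cv2.imwrite('pics/c4.png',np.vstack([np.hstack([w['frame'][:300,100:500,::-1],cv2.resize(B,(400,300))]),np.hstack([a['frame'][130:330,170:570,::-1],b['frame'][40:240,130:530,::-1]])]))
E
```

```text
(no output)
```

View pics/c4.png

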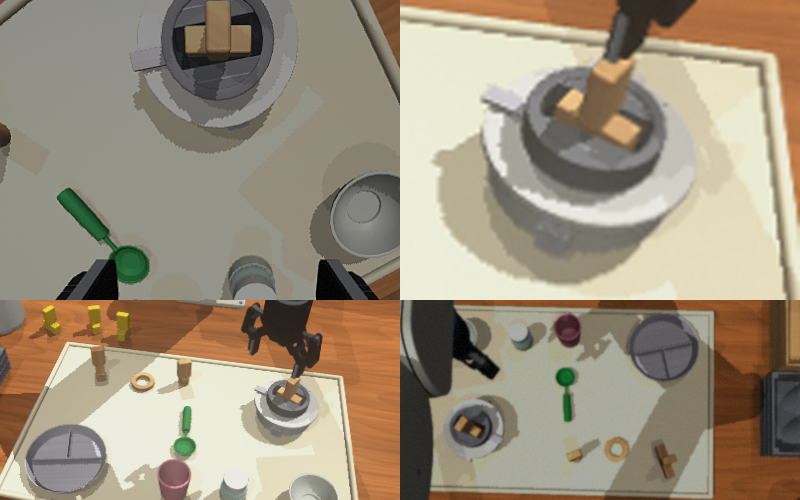

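The key stands upright and seated in the slot. The tongue has turned about 95° away from its catch, the other two keys are still on the tray, and the gripper is clear.

```bash
python3 -c "
from rig import *
print(close_job())"
```

```text
the job is handed in; nothing more can be done
None
```

The mid key stands fully down in the slot, turned clockwise so the tongue is about 95° from its catch; the gripper has let go and is clear, the long and stub keys are still on the tray, and the job is handed in at about 13 s.

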